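Heft and sort the screw tins in the stores carrier

ROBOT

A 7-joint arm with a two-finger parallel gripper is mounted at the origin on a cart in front of the work surface, level with it; the furniture and walls round the work are solid. World frame = base frame: x ahead of the robot, y to its left, z up, the work surface at z = 0. Lengths are in m, angles in rad, forces in N, time in s.
With the tool pointing down it reaches from about 0.425 to 0.875 m from the base axis. Payload 4.7 kg.
Tool frame: the origin (TCP) lies midway between the tips of the shut fingers; the grasp point (between the pads) lies bot.grip_point_offset behind it (bot.grip_point_offset is the distance from the TCP to the grasp point, in m); z points along the fingers, y is the direction in which the jaws open and shut (so a half turn about z gives the same grasp; the last joint's range is limited). The gripper opens to 87 mm and grips with 3 to 60 N. Pads are 19 mm wide; open, the fingers measure 117 mm over their backs; the gripper's body (75 mm by 190 mm) begins 51 mm behind the grasp point.
Start: joints at [-1.205, 0.321, -0.07, 1.45, 0.023, 1.371, -0.057], TCP at [0.224, 0.61, 0.223] pointing down, gripper open.
Joint ranges: [-2.86, 2.86], [-0.3, 2.09], [-1.38, 1.24], [0.06, 2.45], [-1.56, 4.7], [0.09, 2.05], [-2.69, 2.69]. Speed limits (rad/s): [2.57, 2.57, 3.14, 3.14, 3.14, 3.14, 3.14].

INTERFACE

Orientations are given as [roll, pitch, yaw] about the fixed x, y, z axes, in that order (R = Rz(yaw) Ry(pitch) Rx(roll)).
In Python, from station import bot, viewer, order, sensors gives the robot as it stands. Calls block until the motion is done:
- bot.move_pose(position, orientation): joint-space move of the TCP to a pose.
- bot.movel(position, feed=0.15, orientation=None, until_force=None): straight line of the TCP; orientation=None keeps the orientation; feed is the mean speed in m/s. With until_force (N) it stops when the force on the tool has changed by that much, and returns True; else False.
- bot.move_joints(angles): joint-space move.
- bot.release() and bot.grasp(f_grip=None): open the fingers fully, or close them until they stop; f_grip is the grip in N (None keeps the last).
- bot.pause(seconds).
- bot.solve_ik(position, orientation): joint angles nearest the present ones, or None.
- viewer.camera(name): name is "scene" or "top" or "wrist"; returns a dict with "img" (400x640x3 uint8, red, green, blue), "camera_matrix" (3x3 intrinsics, pixels), "world_from_camera" (4x4, takes a point from camera to world coordinates). Camera axes: x right, y down, z forward; pixel columns grow to the right and rows downward; lengths in m; the calibration is good to about 2 mm. The wrist camera is an equidistant fisheye: a pixel r from the principal point sees the ray r / f radians off the axis. A picture is of the moment at which its call begins. There is no depth.
A pose or a line that the arm cannot do raises bot.PlanningError and nothing moves.
- order.finish_job(): hands the job in, once; it reports no verdict.
Readings, each from a call of its own:
- sensors.read_time(): time.
- sensors.read_joint_pos(): joint angles.
- sensors.read_joint_velocities(): joint speeds.
- sensors.read_tau(): joint torques, N m.
- sensors.read_tool_pos(): TCP position.
- sensors.read_ee_rot(): TCP orientation.
- sensors.read_ft_force(): force on the tool from outside, world axes, zero at the start.
- sensors.read_moment(): the same for the moment, N m.
- sensors.read_width(): opening from 0.0 (shut) to 1.0 (fully open).
Only numpy, scipy, OpenCV 4.12 (cv2) and the standard library are available. Lean on these libraries where they do the work, as an engineer would, in place of code of your own. Each camera call takes 0.05 s, during which the arm holds its last target. There are 200 camera calls.

TASK

The stores carrier holds three screw tins that look alike: one full, one part-used and one empty. Swing the carrier's retaining bail fully back, heft the tins to tell them apart, and stand the full tin in the blue tray and the empty one in the red tray; the part-used one stays seated in the carrier, with the bail swung fully down over it again. Keep the tins level, set them down rather than drop them, and leave the other things on the bench alone.

Things in the scene. Friction and masses are not known exactly. Their poses are not given: they have to be found in the camera images.
- carrier: Stores carrier fixed on the bench: black plate, 276 mm along its y by 116 mm along its x, 14 mm high, with three tins in a row of nests and a hinged wire bail across them. Origin on its underside below the middle tin; its x axis points away from the robot to the side with the bail's hinge.
- nest_left (a point): Centre of the floor of the carrier's left (+y) nest (seen by someone facing along +x of the carrier): a round recess 68 mm wide and 6 mm deep, its floor 8 mm above the bench and the carrier's black top 14 mm above it, so that a tin stands 19 mm proud. The nests lie 76 mm apart in a row along the carrier's y. Each holds a tin at the start.
- nest_mid (a point): Centre of the floor of the carrier's middle nest (seen by someone facing along +x of the carrier): a round recess 68 mm wide and 6 mm deep, its floor 8 mm above the bench and the carrier's black top 14 mm above it, so that a tin stands 19 mm proud. The nests lie 76 mm apart in a row along the carrier's y. Each holds a tin at the start.
- nest_right (a point): Centre of the floor of the carrier's right (-y) nest (seen by someone facing along +x of the carrier): a round recess 68 mm wide and 6 mm deep, its floor 8 mm above the bench and the carrier's black top 14 mm above it, so that a tin stands 19 mm proud. The nests lie 76 mm apart in a row along the carrier's y. Each holds a tin at the start.
- bail (a joint): Angle of the wire bail, rad: 0 = down, its wire lying 2 mm above the tins' lids on two rest blocks; it grows as the bail swings up and away from the robot, upright at 1.6, resting on its stop behind the carrier at 2.7 (the grip is then 43 mm and the wire 58 mm above the bench). It moves freely (70 g) and falls to whichever side it leans. A tin that is not seated in its nest keeps it from coming down fully.
- bail_grip (a point): Middle of the bail's raised grip, a black round sleeve 11 mm thick and 48 mm long, lying along the carrier's y. With the bail down it is 54 mm above the bench and 21 mm above the middle tin's lid; it moves with the bail. From the hinge line, with the bail down, it lies 46 mm towards the robot (carrier -x) and 16 mm up.
- bail_hinge (a point): Middle of the bail's hinge line, which runs along the carrier's y, 46 mm behind the row of tins (carrier +x), 38 mm above the bench. The hinge cheeks stand at the carrier's two ends, 119 mm to either side, 44 mm high; nothing stands between them.
- tin_a_center (a point): Closed round white screw tin with a fixed lid, one of three that look the same: 64 mm in diameter, 25 mm high. The point is its centre, half-way up (12.5 mm above its underside). Of the three tins one is full (about 440 g), one part-used (about 200 g) and one empty (about 30 g), each up to a tenth more or less; which one stands where, and which of these names is which, is not known: only the weight tells.
- tin_b_center (a point): Closed round white screw tin with a fixed lid, one of three that look the same: 64 mm in diameter, 25 mm high. The point is its centre, half-way up (12.5 mm above its underside). Of the three tins one is full (about 440 g), one part-used (about 200 g) and one empty (about 30 g), each up to a tenth more or less; which one stands where, and which of these names is which, is not known: only the weight tells.
- tin_c_center (a point): Closed round white screw tin with a fixed lid, one of three that look the same: 64 mm in diameter, 25 mm high. The point is its centre, half-way up (12.5 mm above its underside). Of the three tins one is full (about 440 g), one part-used (about 200 g) and one empty (about 30 g), each up to a tenth more or less; which one stands where, and which of these names is which, is not known: only the weight tells.
- tray_blue: Blue open tray, fixed to the bench; origin at the centre of its underside, x across its short side and y along its long side. Outside 96 x 136 mm at the rim, inside 86 x 126 mm, 26 mm high, floor 2 mm thick, walls 2 mm. A tin leaves about 30 mm free at either end of the long side, 11 mm at the short sides. For the full tin.
- tray_red: Red open tray, fixed to the bench; origin at the centre of its underside, x across its short side and y along its long side. Outside 96 x 136 mm at the rim, inside 86 x 126 mm, 26 mm high, floor 2 mm thick, walls 2 mm. A tin leaves about 30 mm free at either end of the long side, 11 mm at the short sides. For the empty tin.
- stopwatch: Loose dark grey timer with two coloured keys, 50 x 62 x 19 mm, origin under its centre; to be left alone.
- driver_cross: Loose screwdriver with red grip, 167 mm long along its y, 18 mm thick, origin under its centre; to be left alone.
- marker_black: Loose black marker pen, 135 mm long along its y, 14 mm thick, origin under its centre; to be left alone.
- gauge_block: Loose steel block, 25 x 40 x 35 mm, origin under its centre; to be left alone.

How it is judged:
On the way:
1. the bail is swung fully back, past upright, to its stop (value of joint bail above 2.3 rad), for 0.2 s.
At the end, for the whole second after the job is handed in: The full tin (resting with over 3 N) stands flat in the blue tray, the empty one (under 1.1 N) flat in the red tray, the part-used one (1.1 to 3 N) seated flat in a nest of the carrier, and the bail is down over it to within 0.08 rad (((x of tin_a_center in the frame of tray_blue between -0.018 and 0.018 m and y of tin_a_center in the frame of tray_blue between -0.04 and 0.04 m and height (world z) of tin_a_center below 0.019 m and angle between tin_a_center's own z axis and vertical below 0.1 rad and contact force between tin_a and tray_blue between 3 and 6 N) or (x of tin_b_center in the frame of tray_blue between -0.018 and 0.018 m and y of tin_b_center in the frame of tray_blue between -0.04 and 0.04 m and height (world z) of tin_b_center below 0.019 m and angle between tin_b_center's own z axis and vertical below 0.1 rad and contact force between tin_b and tray_blue between 3 and 6 N) or (x of tin_c_center in the frame of tray_blue between -0.018 and 0.018 m and y of tin_c_center in the frame of tray_blue between -0.04 and 0.04 m and height (world z) of tin_c_center below 0.019 m and angle between tin_c_center's own z axis and vertical below 0.1 rad and contact force between tin_c and tray_blue between 3 and 6 N)) and ((x of tin_a_center in the frame of tray_red between -0.018 and 0.018 m and y of tin_a_center in the frame of tray_red between -0.04 and 0.04 m and height (world z) of tin_a_center below 0.019 m and angle between tin_a_center's own z axis and vertical below 0.1 rad and contact force between tin_a and tray_red between 0.1 and 1.1 N) or (x of tin_b_center in the frame of tray_red between -0.018 and 0.018 m and y of tin_b_center in the frame of tray_red between -0.04 and 0.04 m and height (world z) of tin_b_center below 0.019 m and angle between tin_b_center's own z axis and vertical below 0.1 rad and contact force between tin_b and tray_red between 0.1 and 1.1 N) or (x of tin_c_center in the frame of tray_red between -0.018 and 0.018 m and y of tin_c_center in the frame of tray_red between -0.04 and 0.04 m and height (world z) of tin_c_center below 0.019 m and angle between tin_c_center's own z axis and vertical below 0.1 rad and contact force between tin_c and tray_red between 0.1 and 1.1 N)) and (((distance between tin_a_center and nest_left below 0.0175 m or distance between tin_a_center and nest_mid below 0.0175 m or distance between tin_a_center and nest_right below 0.0175 m) and angle between tin_a_center's own z axis and vertical below 0.1 rad and contact force between tin_a and carrier between 1.1 and 3 N) or ((distance between tin_b_center and nest_left below 0.0175 m or distance between tin_b_center and nest_mid below 0.0175 m or distance between tin_b_center and nest_right below 0.0175 m) and angle between tin_b_center's own z axis and vertical below 0.1 rad and contact force between tin_b and carrier between 1.1 and 3 N) or ((distance between tin_c_center and nest_left below 0.0175 m or distance between tin_c_center and nest_mid below 0.0175 m or distance between tin_c_center and nest_right below 0.0175 m) and angle between tin_c_center's own z axis and vertical below 0.1 rad and contact force between tin_c and carrier between 1.1 and 3 N)) and value of joint bail below 0.08 rad); the robot touches nothing.
It fails at once if a tin is dropped or thrown (faster than 0.7 m/s with no finger on it) ((linear speed of tin_a above 0.7 m/s and contact force between the fingers and tin_a below 0.05 N) or (linear speed of tin_b above 0.7 m/s and contact force between the fingers and tin_b below 0.05 N) or (linear speed of tin_c above 0.7 m/s and contact force between the fingers and tin_c below 0.05 N)).
It fails at once if a tin is tipped by more than 0.5 rad (angle between any of tin_a_center, tin_b_center, tin_c_center's own z axis and vertical above 0.5 rad).
It fails at once if the timer, screwdriver, marker or steel block is moved by more than 30 mm (distance of any of stopwatch, driver_cross, marker_black, gauge_block from where it was at the start of the episode above 0.03 m).
It also fails if it takes over 72 s, if anything falls off the work surface, if the arm or the gripper's body presses on something with over 40 N, if the wrist force passes 120 N, or if a joint passes its speed limit or range.

## Working session

There is one attempt and no reset: what is moved stays moved. The work goes in short steps, each a Python script; the robot and the scene stay as the last script left them, time stands still between calls to the robot, and variables do not carry over. Pictures are saved under pics/ and viewed, about 8 in all and at most 12, crops included, and the job is handed in when it is done.

```bash
ls; mkdir -p pics
python3 - <<'E'
from station import bot, viewer, order, sensors
import cv2,numpy as np
for n in ("top","scene"):
    c=viewer.camera(n); cv2.imwrite(f"pics/{n}0.png",c["img"][:,:,::-1]); print(n,c["camera_matrix"].tolist(),np.round(c["world_from_camera"],4).tolist())
print(sensors.read_time(),bot.grip_point_offset,sensors.read_ee_rot())
E
```

```text
pics
top [[496.96751781478605, 0.0, 312.8461099842743], [0.0, 496.96751781478605, 201.3578672981348], [0.0, 0.0, 1.0]] [[-0.008, -0.9933, 0.1151, 0.3819], [-0.9998, 0.0098, 0.0148, 0.0554], [-0.0158, -0.115, -0.9932, 1.3547], [0.0, 0.0, 0.0, 1.0]]
scene [[383.679588685356, 0.0, 315.4611179110912], [0.0, 383.679588685356, 206.53302218712835], [0.0, 0.0, 1.0]] [[0.8521, -0.2534, 0.4579, 0.0754], [-0.523, -0.44, 0.73, -0.7228], [0.0165, -0.8615, -0.5074, 0.6087], [0.0, 0.0, 0.0, 1.0]]
0.1 0.0187 [-3.13983222e+00  6.79839742e-05  2.78982756e+00]
```

View pics/top0.png

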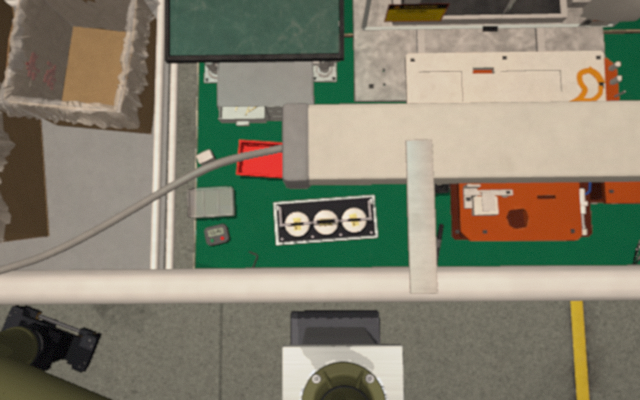

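View pics/scene0.png

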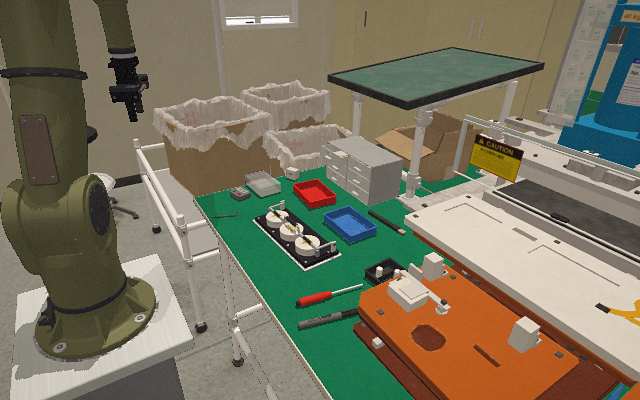

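```bash
cat > h.py <<'E'
from station import bot, viewer, order, sensors
import cv2,numpy as np
from math import pi
def snap(n,f):
    c=viewer.camera(n); cv2.imwrite(f"pics/{f}.png",c["img"][:,:,::-1]); np.savez(f"pics/{f}.npz",K=c["camera_matrix"],T=c["world_from_camera"],img=c["img"],w=n=="wrist")
def load(f): return np.load(f"pics/{f}.npz")
def unproj(f,uv,z):
    d=load(f);K,T=d["K"],d["T"];p=(np.atleast_2d(uv)-K[:2,2])/[K[0,0],K[1,1]]
    if d["w"]:
        r=np.linalg.norm(p,axis=1,keepdims=True)+1e-9; v=np.hstack([p/r*np.sin(r),np.cos(r)])
    else: v=np.hstack([p,np.ones((len(p),1))])
    v=v@T[:3,:3].T; t=(z-T[2,3])/v[:,2:]
    return (T[:3,3]+t*v)[:,:2]
E
python3 - <<'E'
from h import *
yaw=0
best=None
for yaw in (pi/2,-pi/2,0,pi):
    q=bot.solve_ik([0.54,0.1,0.36],[pi,0,yaw]); print(yaw,None if q is None else np.round(q,2))
bot.move_pose([0.54,0.1,0.36],[pi,0,pi/2] if bot.solve_ik([0.54,0.1,0.36],[pi,0,pi/2]) is not None else [pi,0,0])
snap("wrist","w1"); d=load("w1"); print(d["K"],d["T"].round(3),sensors.read_time(),sensors.read_joint_pos())
E
```

```text
1.5707963267948966 [-0.7   0.07  0.51  1.49 -0.03  1.59 -0.2 ]
-1.5707963267948966 None
0 [-0.72  0.07  0.53  1.49 -0.04  1.59 -1.77]
3.141592653589793 [-0.62  0.07  0.42  1.48 -0.03  1.59  1.37]
[[309.70691629   0.         320.08133049]
 [  0.         309.70691629 196.66378649]
 [  0.           0.           1.        ]] [[ 1.     0.003  0.001  0.539]
 [ 0.003 -0.969 -0.246  0.169]
 [ 0.     0.246 -0.969  0.523]
 [ 0.     0.     0.     1.   ]] 2.35 [-0.70371982  0.07078665  0.50360858  1.4859202  -0.03415424  1.5944442
 -0.1992004 ]
```

View pics/w1.png

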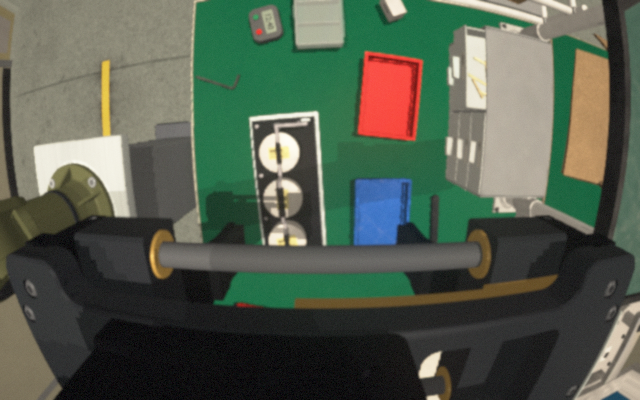

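Run:
```python
from h import *
bot.movel([0.54,-0.05,0.36],feed=0.3)
snap("wrist","w2"); d=load("w2"); print(d["T"].round(3),sensors.read_time())
im=cv2.imread("pics/w2.png"); c=im[0:260,180:500]; cv2.imwrite("pics/w2c.png",cv2.resize(c,None,fx=2.3,fy=2.3,interpolation=cv2.INTER_CUBIC))
```

```text
[[ 1.    -0.     0.001  0.539]
 [-0.    -0.969 -0.246  0.017]
 [ 0.001  0.246 -0.969  0.523]
 [ 0.     0.     0.     1.   ]] 3.05
```

View pics/w2c.png

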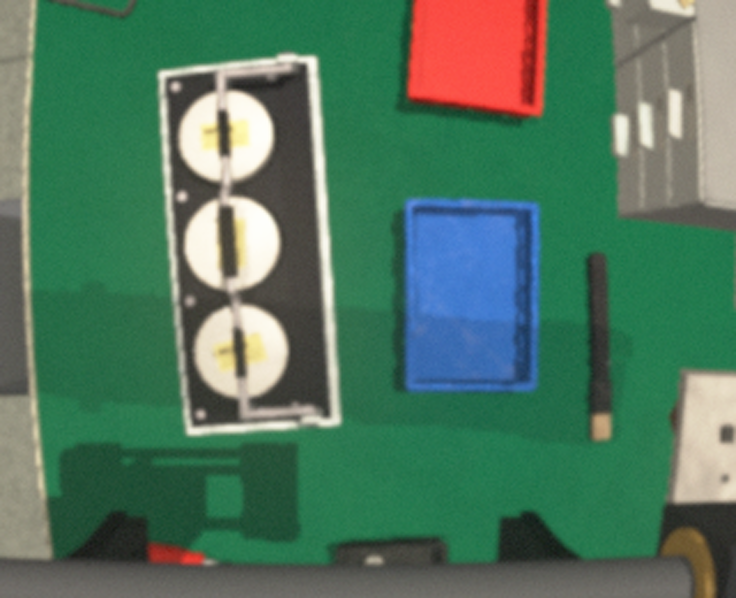

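Run:
```python
from h import *
def rect(f,mask,z):
    cs,_=cv2.findContours(mask.astype(np.uint8),cv2.RETR_EXTERNAL,cv2.CHAIN_APPROX_NONE); c=max(cs,key=cv2.contourArea)
    p=unproj(f,c[:,0]+0.0,z); (x,y),(w,h),a=cv2.minAreaRect((p*1000).astype(np.float32)); return np.round([x,y,w,h,a],1)
for f in("w1","w2"):
    im=load(f)["img"].astype(int);r,g,b=im[...,0],im[...,1],im[...,2]
    m=(r>2.2*g)&(r>2.2*b)&(r>70); m[230:]=0; print(f,"red",rect(f,m,.026))
    m=(b>1.5*r)&(b>1.25*g)&(b>50); print(f,"blue",rect(f,m,.026))
k=lambda L:np.array(L)/2.3+[180,0]-0.3
for z in(.014,0):
    p=unproj("w2",k([(160,72),(316,58),(339,424),(188,433)]),z); print(z,p.round(4).tolist(),p.mean(0),[round(np.linalg.norm(p[i]-p[i-1]),4) for i in range(4)])
# tins: z=.033 
print("tins",unproj("w2",k([(226,136),(232,243),(241,351)]),.033).round(4).tolist())
print("grip",unproj("w2",k([(228,242)]),.054).round(4), "ends",unproj("w2",k([(226,207),(230,278)]),.054).round(4).tolist())
im=cv2.imread("pics/w2.png"); g=im.min(2)
cs,_=cv2.findContours((g>105).astype(np.uint8),cv2.RETR_EXTERNAL,cv2.CHAIN_APPROX_NONE)
for x in cs:
    u=x.reshape(-1,2)
    if cv2.contourArea(x)>300 and 240<u[:,0].mean()<330 and u[:,1].mean()<195:
        (a,b),r=cv2.minEnclosingCircle(x); print("c",a,b,r,unproj("w2",[(a,b)],.033).round(4))
```

```text
w1 red [651.8 210.2 136.7  96.6  85.5]
w1 blue [645.   14.6  97.3 120.2   0.7]
w2 red [649.8 187.1  94.9  96.8  85.7]
w2 blue [645.5   5.7  96.6 135.5   0.9]
0.014 [[0.4221, 0.1721], [0.5349, 0.1781], [0.5516, -0.0901], [0.4398, -0.0967]] [0.48710905 0.04082561] [np.float64(0.2693), np.float64(0.113), np.float64(0.2687), np.float64(0.1119)]
0 [[0.4189, 0.1763], [0.5348, 0.1825], [0.5519, -0.0931], [0.4371, -0.0998]] [0.48567278 0.04147883] [np.float64(0.2767), np.float64(0.1161), np.float64(0.2761), np.float64(0.115)]
tins [[0.4736, 0.1161], [0.4778, 0.0407], [0.4831, -0.0343]]
grip [[0.4778 0.0404]] ends [[0.4766, 0.0637], [0.4789, 0.0165]]
c 289.0 106.5 87.12213897705078 [[0.4911 0.0386]]
```

```bash
cat >> h.py <<'E'
phi=0.064; O=np.array([.4778,.0407]); X=np.array([np.cos(phi),np.sin(phi)]); Y=np.array([-np.sin(phi),np.cos(phi)])
CY=[pi,0,pi/2+phi]
def P(x,y,z): return [*(O+x*X+y*Y),z]
def bailp(th,d=.008):
    r,a=np.hypot(.046,.016),np.arctan2(.016,-.046)-th
    return P(.046+r*np.cos(a),0,.038+r*np.sin(a)-d)
def st(*a): print(*a,round(float(sensors.read_time()),2),"F",np.round(sensors.read_ft_force(),2),"w",round(float(sensors.read_width()),3),"p",np.round(sensors.read_tool_pos(),4))
E
python3 - <<'E'
from h import *
bot.move_pose(P(0,0,.16),CY)
bot.movel(bailp(0),feed=.2); st("at")
bot.grasp(6); st("grasp")
for th in np.arange(.3,2.65,.29): 
    bot.movel(bailp(th),feed=.12); st(round(th,2))
bot.release(); bot.pause(.3); st("rel")
p=bailp(2.62); bot.movel([p[0],p[1],.2],feed=.25)
bot.movel(P(-.02,-.13,.3),feed=.3); snap("wrist","w3")
im=cv2.imread("pics/w3.png"); cv2.imwrite("pics/w3c.png",cv2.resize(im[0:270,150:500],None,fx=2.1,fy=2.1)); st("end")
E
```

```text
at 4.67 F [ 0.71 -0.36  0.15] w 1.0 p [0.4794 0.0404 0.0473]
grasp 5.88 F [ 0.83 -0.47 -0.97] w 0.123 p [0.478  0.0407 0.046 ]
0.3 6.16 F [ 0.62 -0.1  -0.91] w 0.124 p [0.4851 0.0412 0.0592]
0.59 6.42 F [-3.61  0.35  4.34] w 0.123 p [0.4936 0.0418 0.0688]
0.88 6.69 F [-2.65 -0.57  4.85] w 0.123 p [0.507  0.0426 0.0758]
1.17 6.96 F [0.2  0.8  2.97] w 0.122 p [0.5212 0.0435 0.0786]
1.46 7.22 F [ 1.54 -0.8   1.02] w 0.123 p [0.5348 0.0444 0.0774]
1.75 7.49 F [2.32 1.15 1.78] w 0.124 p [0.5477 0.0451 0.0724]
2.04 7.76 F [ 1.38 -0.25  1.53] w 0.129 p [0.5586 0.0458 0.0638]
2.33 8.03 F [ 2.33 -0.03 -0.05] w 0.121 p [0.5669 0.0463 0.0523]
2.62 8.29 F [ 2.97 -0.82 -0.62] w 0.123 p [0.5717 0.0466 0.0389]
rel 9.98 F [ 0.36 -0.68 -0.43] w 0.999 p [0.5715 0.0467 0.0391]
end 11.64 F [-0.29 -0.17  0.1 ] w 1.001 p [ 0.4663 -0.0881  0.2983]
```

View pics/w3c.png

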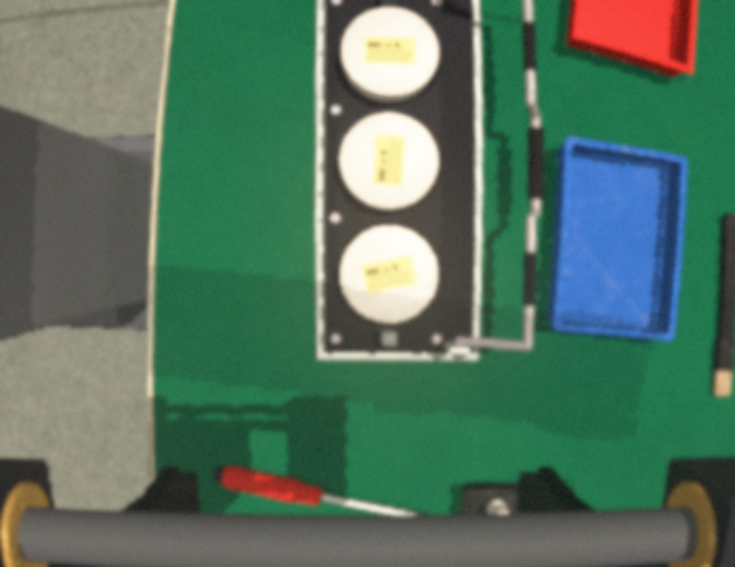

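```bash
cat >> h.py <<'E'
def fz():
    bot.pause(.25); v=[]
    for _ in range(8): bot.pause(.04); v.append(sensors.read_ft_force()[2])
    return round(float(np.mean(v)),2)
E
python3 - <<'E'
from h import *
im=cv2.imread("pics/w3.png"); g=im[:,:,2]
cs,_=cv2.findContours((g>120).astype(np.uint8),cv2.RETR_EXTERNAL,cv2.CHAIN_APPROX_NONE)
for f in [(390,53),(390,160),(390,273)]:
    u0=np.array(f)/2.1+[150,0]
    best=[c for c in cs if cv2.pointPolygonTest(c,tuple(map(float,u0)),False)>=0]
    for c in best:
        p=(unproj("w3",c[:,0]+0.,.033)*1000).astype(np.float32); (x,y),r=cv2.minEnclosingCircle(p); e=cv2.fitEllipse(p); print("tin",x,y,r,np.round(e[0],1),np.round(e[1],1))
print([np.round(P(0,k*.076,0)[:2],4) for k in(1,0,-1)])
out={}
for k in(1,0,-1):
    hov=P(0,k*.076,.055)
    if k==1: bot.move_pose(P(0,.076,.12),CY)
    else: bot.movel(hov,feed=.25)
    bot.movel(hov,feed=.2); f0=fz()
    bot.movel(P(0,k*.076,.019),feed=.12); bot.grasp(20); w=float(sensors.read_width())
    bot.movel(hov,feed=.1); f1=fz(); w2=float(sensors.read_width())
    out[k]=f1-f0; print(k,f0,f1,"load",round(f1-f0,2),"w",round(w,3),round(w2,3),sensors.read_time())
    if f1-f0 <-3 : break   # full one in hand: keep
    if w2<.5: print("lost?"); break
    bot.movel(P(0,k*.076,.0195),feed=.08); bot.release(); bot.movel(hov,feed=.15)
st("end")
E
```

```text
tin 472.964111328125 116.33060455322266 34.1185188293457 [473.  116.4] [65.4 66.9]
tin 477.1347351074219 40.89792251586914 33.68558883666992 [477.1  40.8] [66.  66.1]
tin 482.5514221191406 -34.45704650878906 33.6374626159668 [482.4 -34.3] [65.7 66. ]
[array([0.4729, 0.1165]), array([0.4778, 0.0407]), array([ 0.4827, -0.0351])]
1 -0.21 -0.06 load 0.15 w 0.733 0.733 15.85
0 -0.21 -1.94 load -1.73 w 0.731 0.734 20.9083
-1 -0.02 -3.92 load -3.9 w 0.731 0.73 25.9667
end 25.97 F [-0.41 -0.2  -3.54] w 0.73 p [ 0.4826 -0.0352  0.0549]
```

```bash
cat >> h.py <<'E'
def place(c,yaw):
    p=sensors.read_tool_pos(); bot.movel([p[0],p[1],.13],feed=.2)
    bot.move_pose([*c,.13],[pi,0,yaw]); bot.movel([*c,.04],feed=.15); st("pre")
    hit=bot.movel([*c,.0125],feed=.04,until_force=2.0); st("down",hit)
    bot.release(); st("open"); bot.movel([*c,.13],feed=.2)
E
python3 - <<'E'
from h import *
place([.6455,.0057],.014)
bot.move_pose(P(0,.076,.13),CY); bot.movel(P(0,.076,.019),feed=.15); bot.grasp(20)
bot.movel(P(0,.076,.13),feed=.2); st("lift")
place([.6515,.2102],-.0785)
bot.movel([.60,.02,.30],feed=.4,orientation=[pi,0,pi/2+phi]); snap("wrist","w4")
im=cv2.imread("pics/w4.png"); cv2.imwrite("pics/w4c.png",cv2.resize(im[0:270,130:480],None,fx=2.1,fy=2.1)); st("end")
E
```

```text
pre 28.58 F [-0.34  0.13 -3.02] w 0.736 p [0.6463 0.0055 0.041 ]
down True 29.21 F [0.93 0.4  3.93] w 0.737 p [0.6448 0.0058 0.0133]
open 29.93 F [ 0.33 -0.23 -0.07] w 0.998 p [0.6432 0.006  0.012 ]
lift 33.89 F [ 0.11 -0.97 -0.53] w 0.734 p [0.4721 0.1163 0.1289]
pre 36.31 F [0.87 0.56 0.14] w 0.735 p [0.6523 0.2102 0.041 ]
down True 36.93 F [0.91 0.24 2.51] w 0.731 p [0.6509 0.2101 0.0132]
open 37.65 F [ 0.34  0.71 -0.45] w 0.997 p [0.6502 0.21   0.013 ]
end 40.3 F [-0.4  -0.76 -0.34] w 1.002 p [0.5998 0.0206 0.2993]
```

View pics/w4c.png

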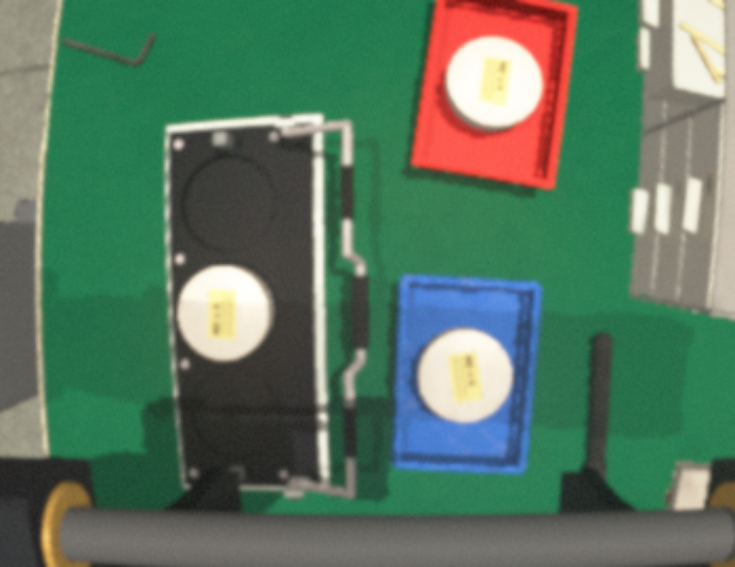

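The tins stand in the trays (red around (494,83), blue around (465,375)), the middle one is in its nest (225,313), and the bail lies back with its grip at (361,311). Next I close the bail.

Run:
```python
from h import *
p=bailp(2.7); bot.move_pose([p[0],p[1],.13],CY)
bot.movel(bailp(2.7,.006),feed=.15); bot.grasp(6); st("grasp")
for th in np.arange(2.4,.1,-.3): bot.movel(bailp(th),feed=.12); st(round(th,2))
bot.movel(bailp(0.0),feed=.06); bot.movel(bailp(-.05),feed=.03,until_force=4); st("down")
bot.release(); st("rel")
bot.movel(P(0,0,.16),feed=.2); bot.movel([.56,-.05,.30],feed=.3); snap("wrist","w5")
im=cv2.imread("pics/w5.png"); cv2.imwrite("pics/w5c.png",cv2.resize(im[0:270,130:480],None,fx=2.1,fy=2.1)); st("end")
```

```text
grasp 43.01 F [ 0.83  0.05 -0.17] w 0.123 p [0.5722 0.0468 0.0372]
2.4 43.27 F [ 2.23 -0.47  1.18] w 0.121 p [0.5693 0.0466 0.05  ]
2.1 43.54 F [6.19 0.52 4.18] w 0.121 p [0.563  0.0462 0.0629]
1.8 43.82 F [5.68 0.43 7.  ] w 0.122 p [0.553  0.0455 0.0731]
1.5 44.09 F [ 3.27 -0.97  8.29] w 0.121 p [0.5377 0.0445 0.0783]
1.2 44.37 F [-1.44 -0.52  6.27] w 0.123 p [0.5205 0.0435 0.0784]
0.9 44.64 F [-2.88 -0.21  2.33] w 0.122 p [0.5053 0.0425 0.0748]
0.6 44.92 F [-1.16 -0.12 -0.06] w 0.124 p [0.4937 0.0417 0.0683]
0.3 45.19 F [-1.06 -0.29 -1.21] w 0.12 p [0.4844 0.0411 0.0585]
down 45.83 F [ 1.08 -0.61  1.22] w 0.121 p [0.478  0.0407 0.0442]
rel 47.23 F [0.16 1.44 0.85] w 0.995 p [0.477  0.0407 0.0437]
end 48.77 F [ 0.03 -0.72 -0.52] w 0.998 p [ 0.5586 -0.0487  0.2976]
```

View pics/w5c.png

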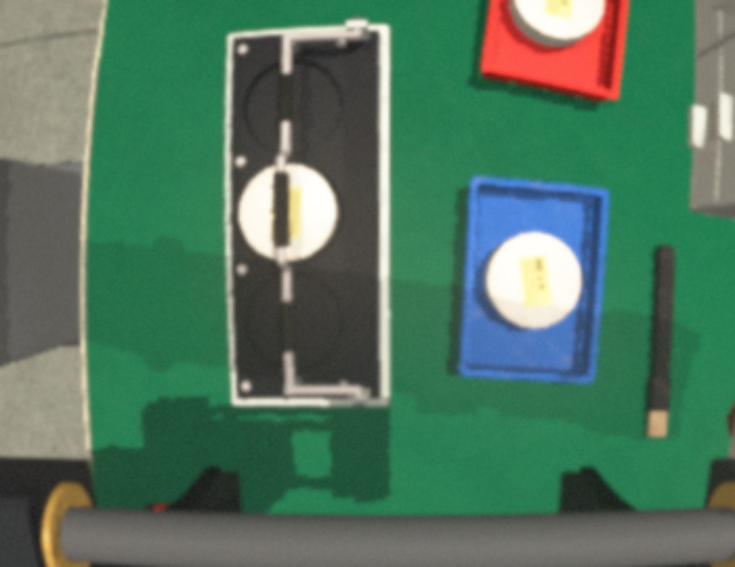

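Run:
```python
from h import *
k=lambda L:np.array(L)/2.1+[130,0]-.25
for n,L,z in(("grip",[(282,209)],.054),("wire ends",[(288,38),(290,390)],.035),("tin mid",[(288,212)],.033),("tin blue",[(533.5,280)],.027)):
    p=unproj("w5",k(L),z); print(n,p.round(4).tolist(),"carrier",np.c_[(p-O)@X,(p-O)@Y].round(4).tolist())
print("red",unproj("w4",k([(494,81)]),.027))
bot.pause(.5); order.finish_job(); print(sensors.read_time())
```

```text
grip [[0.4782, 0.041]] carrier [[0.0005, 0.0003]]
wire ends [[0.47, 0.1604], [0.4851, -0.0788]] carrier [[-0.0001, 0.12], [-0.0003, -0.1197]]
tin mid [[0.4784, 0.0403]] carrier [[0.0006, -0.0004]]
tin blue [[0.6441, 0.0059]] carrier [[0.1637, -0.0454]]
red [[0.65017522 0.2096116 ]]
the job is handed in; nothing more can be done
the job is handed in; nothing more can be done
```

I finished the task and handed it in at about 50 s of the 72 s allowed; no verdict is reported back.

- **Bail back:** I swung it back by its grip to about 2.6 rad and let it go. The next picture showed it lying behind the carrier.
- **Hefting:** The left tin read about 0 N, so it is the empty one. The middle tin read 1.7 N (part-used) and the right one 3.9 N (full). The empty tin's reading was +0.15 N, which is within the sensor noise; the finger width showed it was really in the grip.
- **Placing:** The full tin went into the blue tray and the empty one into the red tray, each lowered until it touched. The part-used tin went back into the middle nest.
- **Bail down:** I then swung the bail down again over the part-used tin.

**Last checks:** In the final pictures both tray tins were within about 2 mm of their tray centres. The middle tin, the bail grip and the wire ends were within 1 mm of where they should be with the bail down. I saw no sign of the loose things having moved, but I did not measure them. The arm was clear of everything at hand-in, and no check disagreed.

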